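# Close the bead canister behind the feather jar

## Task

The bead canister behind the tall amber jar has been left open. Stand the jar aside, clear of its cork mat; put the lid on the canister and turn it until its hidden lugs drop in and it sits fully home; then stand the jar back on its mat. Keep the jar upright and leave everything else where it is.

Things in the scene. Friction and masses are not known exactly. Their poses are not given: they have to be found in the camera images.
- canister: fixed round dark-grey tin, 84 mm across, 90 mm high, open at the top; origin at the centre of its underside, z up, its -x side faces the mat
- mouth (a point): centre of the canister's mouth, level with the rim, 90 mm above the table; black floor 16 mm down. A black collar in it, flush with the rim, has a round bore of 48 mm and four slots in the bore's edge, 90 degrees apart, each 18 mm wide, reaching 33 mm from the centre. The collar's angle differs every time, bears no relation to any yaw and is not reported
- lid: loose lid, 100 to 180 g, lying upright on the table at the start: a silvery disc 80 mm across, 6 mm thick, an orange grip bar on top and a black round pilot under it, 45.6 mm across, 14 mm long, its foot chamfered. Origin at the centre of the pilot's foot, z up: the disc lies from 14 to 20 mm above the origin, the bar from 20 to 50 mm
- lid_bar (a point): middle of the lid's orange bar, 35 mm above the lid's origin; the bar is 46 mm long (lid x), 14 mm thick (lid y), 30 mm high
- lid_lugs (a point): on the lid's axis, 14 mm above its origin, in the disc's underside. Just under it four lugs, 12 mm wide, 8 mm deep, stand out to 32 mm from the axis on the lid's +x, +y, -x, -y. At a wrong angle they ride on the collar, with this point 8 mm above the rim; within about 0.1 rad of the right one (at most a quarter turn on) the lid sinks by its own weight if held loosely, and then no longer turns
- jar: loose closed jar, amber glass with a paper band and a dark wooden stopper, 62 mm across (stopper 58 mm, its top 30 mm), 200 mm high in all, 250 to 490 g; origin at the centre of its underside, z up. It starts on the mat, 8 mm from the canister's wall: too near for a gripper to turn the lid
- mat: fixed round cork mat, 70 mm across and 3 mm thick, in front of the canister (its centre 81 mm from the canister's axis); origin at the centre of its underside, z up
- hookbox: bystander: loose flat grey hook box with small coloured compartments, 100 x 70 x 24 mm (100 along its x), 300 g; origin at the centre of its underside. It and the lid lie one to the left and one to the right of the canister, either way round
- spool: bystander: loose orange thread spool standing on end beyond the canister, 32 mm across, 30 mm high; origin at the centre of its underside
- waxtin: bystander: loose round brass wax tin beyond the canister, 48 mm across, 28 mm high; origin at the centre of its underside
- vise: fixed fly-tying vise far to the left, base 130 x 100 mm, 210 mm high; origin at the centre of its underside
Mind the look-alikes: they are no part of the job. There is more than one size of the jar; the job needs the middle-sized.

How it is judged:
By the outcome, as a careful person would: the job done as asked, in the order asked, and still so for the second after the job is handed in, with the robot touching nothing.
It also fails if it takes over 72 s, if anything falls off the work surface, if the arm or the gripper's body presses on something with over 40 N, if the wrist force passes 120 N, or if a joint passes its speed limit or range.

## Robot

A 7-joint arm with a two-finger parallel gripper is mounted at the origin on the work surface. World frame = base frame: x ahead of the robot, y to its left, z up, the work surface at z = 0. Lengths are in m, angles in rad, forces in N, time in s.
With the tool pointing down it reaches from about 0.425 to 0.825 m from the base axis. Payload 3.6 kg.
Tool frame: the origin (TCP) lies between the finger pads; the fingertips stand 11 mm ahead of it and the grasp point (between the pads) lies 8 mm behind it (robot.tips_ahead is the distance from the TCP to the fingertips, in m); z points along the fingers, y is the line along which they close (so a half turn about z gives the same grasp; the last joint's range is limited). The gripper opens to 93 mm and grips with 3 to 60 N. Pads are 15 mm wide; open, the fingers measure 128 mm over their backs; the gripper's body (75 mm by 188 mm) begins 65 mm behind the grasp point.
Start: joints at [1.109, 0.615, -0.013, 1.423, 0.008, 1.103, -0.04], TCP at [0.274, -0.589, 0.23] pointing down, gripper open.
Joint ranges: [-3.12, 3.12], [-0.3, 2.06], [-1.34, 1.32], [0.26, 2.42], [-1.36, 4.5], [0.01, 1.98], [-2.84, 2.84]. Speed limits (rad/s): [2.79, 2.79, 3.14, 3.14, 3.14, 3.14, 3.14].

## Interface

Orientations are given as a unit quaternion [w, x, y, z].
In Python, from plant import robot, imaging gives the robot as it stands. The module is installed in compiled form; this text tells all that it offers. Calls block until the motion is done:
- robot.move_to(position, orientation): joint-space move of the TCP to a pose.
- robot.move_linear(position, speed=0.15, ori=None, guard=None): straight line of the TCP; ori=None keeps the orientation; speed is the mean speed in m/s. With guard (N) it stops when the force on the tool has changed by that much, and returns True; else False.
- robot.set_joints(angles): joint-space move.
- robot.move_gripper(opening, force=None): opening from 0.0 (shut) to 1.0 (fully open); force is the grip in N (None keeps the last); returns when the fingers have stopped.
- robot.wait(seconds).
- robot.inverse_kinematics(position, orientation): joint angles nearest the present ones, or None.
- imaging.capture(name): name is "side" or "top" or "wrist"; returns a dict with "frame" (480x640x3 uint8, blue, green, red), "mtx" (3x3 intrinsics, pixels), "cam_to_world" (4x4, takes a point from camera to world coordinates); the wrist camera has in their place "mount" (4x4, takes a point from camera to tool coordinates, whose origin is the TCP and whose axes are the flange's). Camera axes: x right, y down, z forward; pixel columns grow to the right and rows downward; lengths in m; the calibration is good to about 2 mm. A picture is of the moment at which its call begins: read the wrist's pose just before it. There is no depth.
A pose or a line that the arm cannot do raises robot.Unreachable and nothing moves.
- robot.sign_off(): hands the job in; it is judged then, once.
Readings, each from a call of its own:
- robot.read_time(): time.
- robot.read_joint_pos(): joint angles.
- robot.read_qvel(): joint speeds.
- robot.read_joint_torque(): joint torques, N m.
- robot.read_ee_pos(): TCP position.
- robot.read_tcp_rot(): TCP orientation.
- robot.read_contact_force(): force on the tool from outside, world axes, zero at the start.
- robot.read_wrist_torque(): the same for the moment, N m.
- robot.read_opening(): opening from 0.0 (shut) to 1.0 (fully open).
- robot.read_gripper_force(): force on a finger pad.
Only numpy, scipy, OpenCV 4.12 (cv2) and the standard library are available. Lean on these libraries where they do the work, as an engineer would, in place of code of your own. Each camera call takes 0.05 s, during which the arm holds its last target. There are 200 camera calls.

## Working session

There is one attempt and no reset: what is moved stays moved. The work goes in short steps, each a Python script; the robot and the scene stay as the last script left them, time stands still between calls to the robot, and variables do not carry over. Pictures are saved under pics/ and viewed, at most 10 in all, crops included, and the job is handed in when it is done.

```bash
mkdir -p pics; ls; python3 - <<'E'
from plant import robot, imaging
import cv2,numpy as np
for n in("side","top"):
    d=imaging.capture(n); cv2.imwrite(f"pics/{n}0.png",d["frame"]); np.savez(f"{n}0.npz",**{k:d[k] for k in("frame","mtx","cam_to_world")})
    print(n,d["mtx"].round(1).tolist(),d["cam_to_world"].round(4).tolist())
print(imaging.capture("wrist")["mount"].round(4).tolist(), robot.read_tcp_rot(), robot.read_time())
E
```

```text
pics
side [[587.3, 0.0, 319.4], [0.0, 587.3, 239.2], [0.0, 0.0, 1.0]] [[-0.7591, -0.3494, 0.5492, -0.1921], [-0.6509, 0.4038, -0.6429, 0.9923], [0.0028, -0.8455, -0.5339, 0.7962], [0.0, 0.0, 0.0, 1.0]]
top [[599.7, 0.0, 320.2], [0.0, 599.7, 234.6], [0.0, 0.0, 1.0]] [[0.0134, -0.986, 0.166, 0.3509], [-0.9998, -0.0103, 0.0196, 0.095], [-0.0176, -0.1662, -0.9859, 1.2426], [0.0, 0.0, 0.0, 1.0]]
[[0.0003, -0.9707, -0.2401, 0.0663], [1.0, 0.0004, -0.0003, 0.0], [0.0004, -0.2401, 0.9707, -0.1558], [0.0, 0.0, 0.0, 1.0]] [-9.45829882e-04  9.76457001e-01  2.15709959e-01 -2.10827022e-04] 0.15
```

View pics/top0.png

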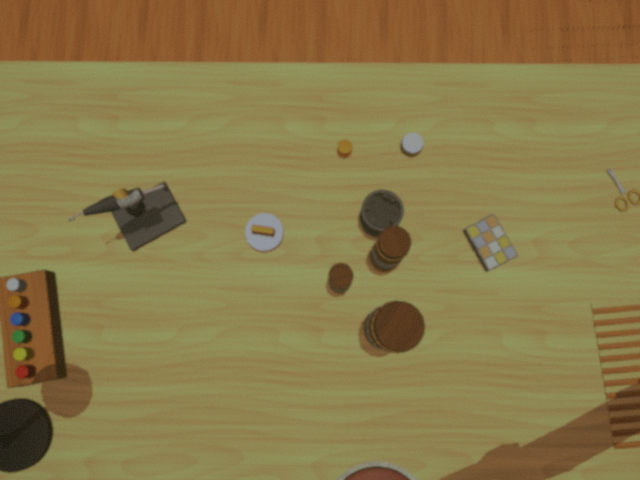

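View pics/side0.png

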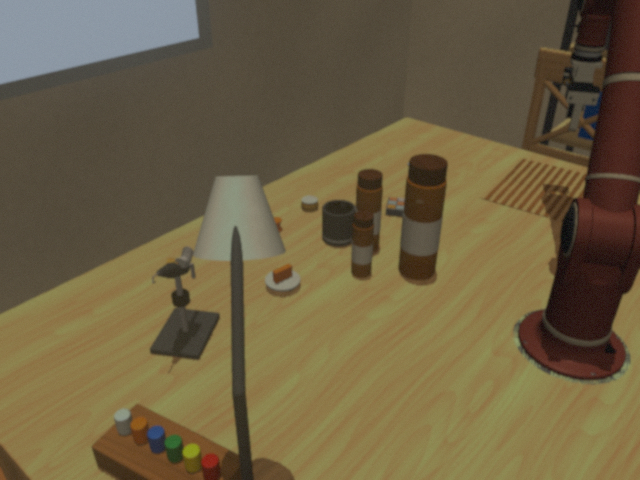

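The top view shows three amber jars: small at (340,278), middle-sized at (394,243), and large at (398,326). The middle one touches the front of the canister (382,213), so it fits the description "8 mm from the wall". The lid is at (264,232) on the left and the hook box at (491,242) on the right. I'll measure these and make one enlarged crop.

```bash
cat > h.py <<'E'
import numpy as np, cv2
def load(n): return dict(np.load(n+".npz"))
def ray(d,u,v,z):
    T=d["cam_to_world"]; r=T[:3,:3]@np.linalg.inv(d["mtx"])@np.array([u,v,1.]); o=T[:3,3]
    return o+r*(z-o[2])/r[2]
def proj(d,p):
    T=d["cam_to_world"]; c=T[:3,:3].T@(np.asarray(p)-T[:3,3]); q=d["mtx"]@c; return q[:2]/q[2]
def blobs(f,lo,hi,roi,amin=20):
    x0,y0,x1,y1=roi; m=cv2.inRange(cv2.cvtColor(f,cv2.COLOR_BGR2HSV),lo,hi)[y0:y1,x0:x1]
    cs,_=cv2.findContours(m,cv2.RETR_EXTERNAL,cv2.CHAIN_APPROX_NONE)
    return [c+np.array([[x0,y0]]) for c in sorted(cs,key=cv2.contourArea,reverse=True) if cv2.contourArea(c)>amin]
E
python3 - <<'E'
from h import *
t=load("top0"); f=t["frame"]; h=cv2.cvtColor(f,cv2.COLOR_BGR2HSV)
for n,(u,v) in dict(stop=(395,241),amber=(384,262),label=(386,254),can=(381,200),rim=(366,222),wood=(300,200),disc=(252,240),bar=(263,230),spool=(344,148),wax=(412,143)).items(): print(n,h[v,u])
def rep(n,cs,z):
    for c in cs[:3]:
        (u,v),r=cv2.minEnclosingCircle(c.astype(np.float32)); a=ray(t,u,v,z); b=ray(t,u+r,v,z)
        print(n,(round(u,1),round(v,1)),a.round(4),"diam",round(2*np.linalg.norm(a-b),4),cv2.contourArea(c))
rep("stopper",blobs(f,(0,120,30),(14,255,130),(365,215,430,275)),.203)
rep("disc",blobs(f,(0,0,110),(180,70,255),(235,205,295,260)),.02)
rep("bar",blobs(f,(5,150,110),(20,255,255),(248,222,280,240)),.05)
rep("can",blobs(f,(0,0,0),(180,110,110),(350,180,415,240)),.09)
rep("small",blobs(f,(0,120,30),(14,255,130),(325,255,356,300)),.13)
rep("big",blobs(f,(0,120,30),(14,255,130),(360,295,430,360)),.26)
cv2.imwrite("pics/crop1.png",cv2.resize(f[120:360,235:435],None,fx=2.5,fy=2.5,interpolation=cv2.INTER_CUBIC))
E
```

```text
stop [ 14 172  89]
amber [ 17 137  69]
label [ 14 154  76]
can [23 81 63]
rim [22 61 75]
wood [ 24 112 144]
disc [108  21 158]
bar [ 22 169 143]
spool [ 21 173 147]
wax [ 80  10 150]
stopper (393.5, 241.5) [ 0.515 -0.013  0.203] diam 0.0548 593.5
disc (263.6, 231.3) [0.5625 0.2366 0.02  ] diam 0.0821 1148.5
can (380.2, 212.9) [0.5892 0.001  0.09  ] diam 0.0938 1403.0
small (340.2, 275.8) [0.4609 0.0788 0.13  ] diam 0.0405 217.5
big (398.5, 326.0) [ 0.3678 -0.0143  0.26  ] diam 0.0787 1598.5
```

View pics/crop1.png

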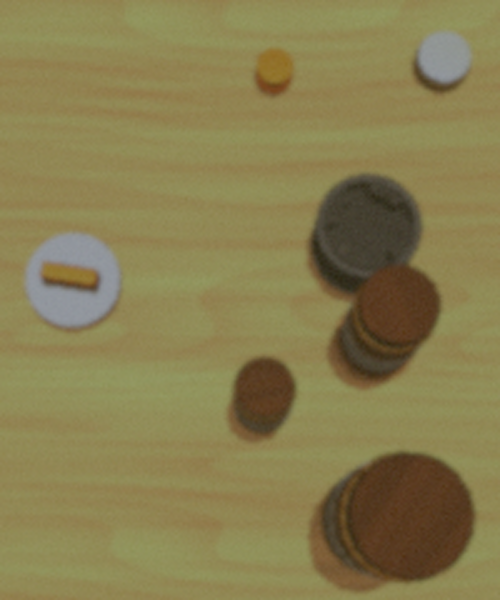

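The crop confirms the middle jar: its stopper is at crop (398,306) = pixel (394.2,242.4), directly in front of the open canister, whose rim is at crop (368,227) = (382.2,210.8). The other two jars stand apart from it. Next is a wrist view from above the jar.

```bash
cat >> h.py <<'E'
def down(psi): return [0.,np.cos(psi/2),np.sin(psi/2),0.]
def wcap(name=None):
    from plant import robot,imaging
    from scipy.spatial.transform import Rotation as R
    p=np.array(robot.read_ee_pos()); q=np.array(robot.read_tcp_rot())
    d=imaging.capture("wrist"); T=np.eye(4); T[:3,:3]=R.from_quat(q[[1,2,3,0]]).as_matrix(); T[:3,3]=p
    o=dict(frame=d["frame"],mtx=d["mtx"],cam_to_world=T@d["mount"])
    if name: np.savez(name+".npz",**o); cv2.imwrite(f"pics/{name}.png",o["frame"])
    return o
E
python3 - <<'E'
from h import *
from plant import robot
t=load("top0"); J=ray(t,394.2,242.4,.203); C=ray(t,382.2,210.8,.09); print(J,C,np.linalg.norm((J-C)[:2]))
for n,u,v,z in(("box",491,242,.024),("small",340.2,275.8,.13),("big",398.5,326,.26),("spool",344.5,147,.03),("wax",412.5,143.5,.028)): print(n,ray(t,u,v,z).round(3))
for psi in (0,.2,np.pi,-np.pi+.2): print(psi,robot.inverse_kinematics([J[0],J[1],.32],down(psi)))
robot.move_to([J[0]+.02,J[1],.34],down(.17))
w=wcap("w1"); print(w["mtx"].round(1).tolist(),robot.read_ee_pos(),robot.read_time(),robot.read_joint_pos())
for p in ([*J[:2],.203],[*C[:2],.09]): print(proj(w,p))
E
```

```text
[ 0.51342916 -0.01419075  0.203     ] [ 0.59348632 -0.00304258  0.09      ] 0.08082964060797698
box [ 0.544 -0.231  0.024]
small [0.461 0.079 0.13 ]
big [ 0.368 -0.014  0.26 ]
spool [0.742 0.07  0.03 ]
wax [ 0.752 -0.072  0.028]
0 [ 0.11648621  0.32462447 -0.18249542  1.66359504  0.06320364  1.15913496
 -1.65278649]
0.2 [ 0.14268418  0.32663756 -0.21914084  1.66280635  0.07613903  1.16049664
 -1.46642612]
3.141592653589793 [ 0.54891935  0.4165569  -0.83261544  1.65126562  0.3245234   1.21865327
  1.21620857]
-2.941592653589793 [ 0.58575138  0.4341978  -0.89798144  1.65032399  0.35647273  1.23087945
  1.38295264]
[[414.4, 0.0, 314.7], [0.0, 414.4, 238.9], [0.0, 0.0, 1.0]] [ 0.53345544 -0.0154126   0.3397619 ] 2.4833 [ 0.14068096  0.34748108 -0.22027758  1.57419178  0.07958829  1.2291386
 -1.49641752]
[308.45906054 256.54547367]
[312.36940476 141.65981654]
```

View pics/w1.png

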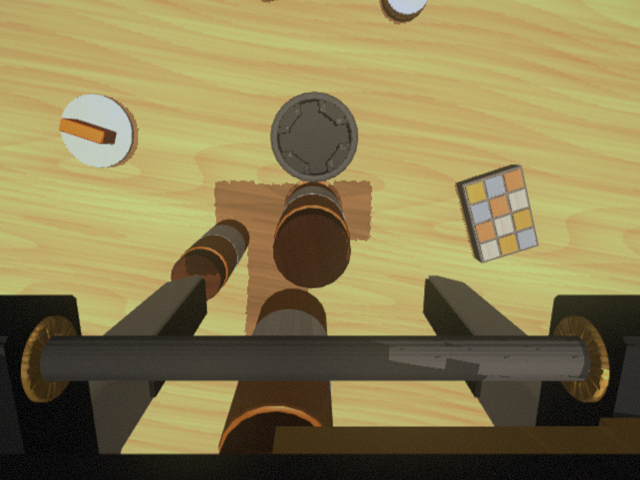

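The wrist view shows the canister at about (315,137) with four slots in its collar, and the jar's stopper at about (312,249). The lid is at (98,131), the hook box at (500,213), and the small jar at (210,265) is not needed. I'll refine these, then move the jar.

```bash
cat > a.py <<'E'
from h import *
from plant import robot
w=load("w1"); f=w["frame"]
def ell(n,lo,hi,roi,z):
    c=blobs(f,lo,hi,roi)[0]; (u,v),ax,_=cv2.fitEllipse(cv2.convexHull(c)); p=ray(w,u,v,z)
    print(n,round(u,1),round(v,1),p.round(4),(np.array(ax)*np.linalg.norm(ray(w,u+1,v,z)-p)).round(4)); return p
h=cv2.cvtColor(f,cv2.COLOR_BGR2HSV)
for u,v in((312,255),(312,200),(315,137),(278,137),(98,110),(240,120)): print((u,v),h[v,u])
C=ell("can",(0,0,0),(180,80,140),(262,84,366,182),.09)
L=ell("disc",(0,0,150),(180,40,255),(50,85,140,172),.02)
J=ray(w,312,249,.203); print(J, np.linalg.norm((C-J)[:2]), np.arctan2(*(C-J)[1::-1]))
for u,v in((274,249),(350,249),(312,287)): print(ray(w,u,v,.203).round(4))
E
python3 a.py
```

```text
(312, 255) [ 13 161  68]
(312, 200) [ 13 144  71]
(315, 137) [19 49 89]
(278, 137) [23 85 54]
(98, 110) [ 75  13 204]
(240, 120) [ 23 112 195]
can 313.8 136.6 [ 0.5984 -0.0036  0.09  ] [0.0822 0.0845]
disc 95.8 130.3 [0.5645 0.2362 0.02  ] [0.0747 0.085 ]
[ 0.51953417 -0.01580367  0.203     ] 0.07976577759440803 0.15316352355131124
[0.5149 0.0116 0.203 ]
[ 0.5242 -0.0432  0.203 ]
[ 0.4904 -0.0207  0.203 ]
```

```bash
cat > b.py <<'E'
from h import *
from plant import robot
q=down(.146); J=np.array([.517,-.015]); P=np.array([.47,-.13])
robot.move_to([*J,.28],q)
print(robot.move_linear([*J,.142],.12,guard=8), robot.read_contact_force())
robot.move_gripper(0.0,35); print("open",robot.read_opening()*.093,robot.read_gripper_force(),robot.read_ee_pos())
robot.move_linear([*J,.212],.1); print(robot.read_contact_force(),robot.read_opening()*.093)
robot.move_linear([*P,.212],.12)
print(robot.move_linear([*P,.137],.05,guard=2.5), robot.read_ee_pos(), robot.read_contact_force())
robot.move_gripper(0.85); robot.wait(.2)
robot.move_linear([*P,.30],.15)
print(robot.read_time())
E
python3 b.py
```

```text
False [ 0.20832892 -0.55519987 -0.26023758]
open 0.06172879797406081 34.98879075050354 [ 0.51710585 -0.01518868  0.1421146 ]
[-0.10075681 -0.47286708 -3.30039222] 0.06180838225436303
True [ 0.46987805 -0.13014581  0.13897526] [-0.0432338  -0.3511461   5.28358399]
10.1
```

```bash
cat > c.py <<'E'
from h import *
from plant import robot
C=np.array([.596,-.003]); L=np.array([.5635,.2364])
robot.move_to([*C,.23],down(.146)); robot.wait(.1); a=wcap("c1")
robot.move_to([*C,.23],down(.146+np.pi)); robot.wait(.1); b=wcap("c2")
robot.move_to([*L,.17],down(.146+np.pi)); robot.wait(.1); c=wcap("l1")
robot.move_to([*L,.17],down(.146)); robot.wait(.1); d=wcap("l2")
print(robot.read_time(),robot.read_joint_pos())
im=np.vstack([np.hstack([x["frame"] for x in r]) for r in((a,b),(c,d))]); cv2.imwrite("pics/m1.png",cv2.resize(im,(800,600),interpolation=cv2.INTER_AREA))
E
python3 c.py
```

```text
14.9667 [ 0.12855718  0.83119804 -1.05364502  1.59844686  0.76901475  1.17691815
  0.61969926]
```

View pics/m1.png

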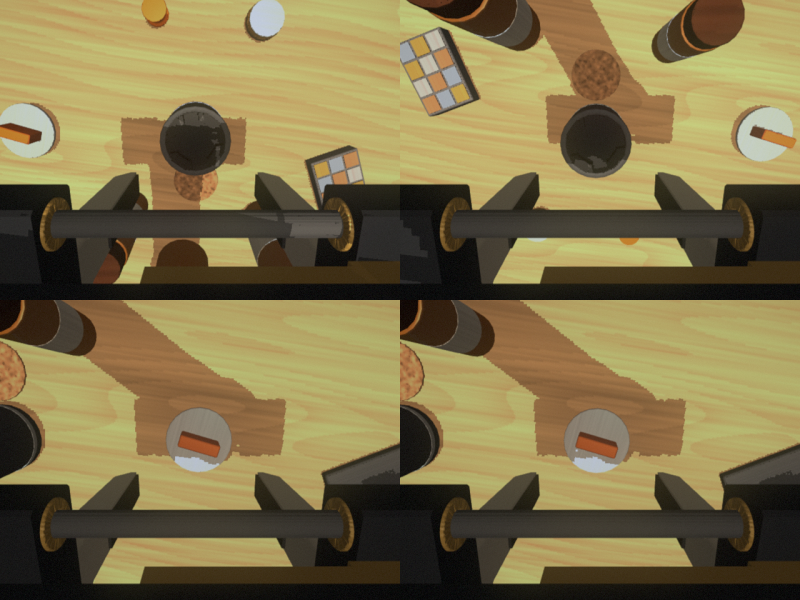

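The canister shows at (195,140) in the first tile and (196,142) in the second, with its collar in shadow. The lid is at tile (198,440). The last two tiles look the same, so the half turn did not happen there, and I'll check the orientation.

```bash
cat > d.py <<'E'
from h import *
from plant import robot
print(robot.read_tcp_rot(), robot.read_ee_pos())
def ell(w,n,lo,hi,roi,z):
    c=blobs(w["frame"],lo,hi,roi)[0]; (u,v),ax,_=cv2.fitEllipse(cv2.convexHull(c)); p=ray(w,u,v,z)
    print(n,round(u,1),round(v,1),p.round(4),(np.array(ax)*np.linalg.norm(ray(w,u+1,v,z)-p)).round(4)); return p
out=[]
for n in("w1","c1","c2"):
    w=load(n); print(n,"cam",w["cam_to_world"][:3,3].round(3), w["cam_to_world"][:3,0].round(3))
    u,v=(proj(w,[.596,-.003,.09])).astype(int); r=66 if n!="w1" else 50
    C=ell(w,n,(0,0,0),(180,85,140),(u-r,v-r,u+r,v+r),.09)
    # rectified world-aligned patch of the rim plane, 100 mm square, x up, y left
    g=[(C[0]+sx*.05,C[1]+sy*.05,.09) for sx,sy in((1,1),(1,-1),(-1,-1),(-1,1))]
    H=cv2.getPerspectiveTransform(np.float32([proj(w,p) for p in g]),np.float32([[0,0],[400,0],[400,400],[0,400]]))
    im=cv2.warpPerspective(w["frame"],H,(400,400)); im=cv2.cvtColor(im,cv2.COLOR_BGR2GRAY); out.append(cv2.createCLAHE(6,(2,2)).apply(im))
    if n=="c2": m=ell(w,"mat",(5,60,60),(16,200,255),(270,70,360,165),.003)
cv2.imwrite("pics/col.png",cv2.resize(np.hstack(out),(798,266)))
for n in("l1","l2"):
    w=load(n); print(n,w["cam_to_world"][:3,3].round(3)); f=w["frame"]; cs=blobs(f,(0,100,60),(12,255,255),(265,180,370,270))
    hb=cv2.cvtColor(f,cv2.COLOR_BGR2HSV); print("bar px",hb[220,318],"disc",hb[190,315],hb[258,315],"sh",hb[165,315])
    for c in cs[:2]: print(cv2.minAreaRect(c),cv2.contourArea(c))
    cv2.imwrite("pics/lid.png",cv2.resize(f[150:290,250:390],(560,560),interpolation=cv2.INTER_CUBIC))
E
python3 d.py
```

```text
[ 4.34982802e-05 -7.28103253e-02  9.97345805e-01 -4.11873709e-07] [0.56356471 0.2362332  0.17004675]
w1 cam [ 0.599 -0.004  0.496] [ 0.167 -0.986  0.   ]
w1 313.8 136.6 [ 0.5984 -0.0036  0.09  ] [0.0823 0.0848]
c1 cam [0.661 0.004 0.387] [ 0.142 -0.99   0.002]
c1 312.0 222.0 [ 0.601  -0.0032  0.09  ] [0.0814 0.085 ]
c2 cam [ 0.531 -0.012  0.386] [-0.146  0.989 -0.   ]
c2 313.2 225.7 [ 0.5934 -0.0043  0.09  ] [0.0813 0.086 ]
mat 310.0 124.5 [ 0.5211 -0.018   0.003 ] [0.0945 0.1268]
l1 [0.5   0.225 0.326]
bar px [ 11 180  85] disc [ 21  42 139] [107  25 202] sh [ 15 142 142]
((318.7074279785156, 230.48739624023438), (66.7607650756836, 26.171640396118164), 16.50436019897461) 1618.5
l2 [0.499 0.227 0.326]
bar px [ 10 162  85] disc [ 19  41 136] [107  23 199] sh [ 15 137 141]
((315.1835021972656, 232.0550537109375), (66.85626983642578, 26.436004638671875), 16.69924545288086) 1622.5
```

View pics/col.png

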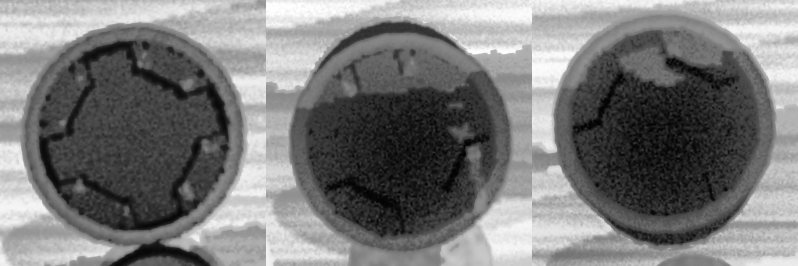

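View pics/lid.png

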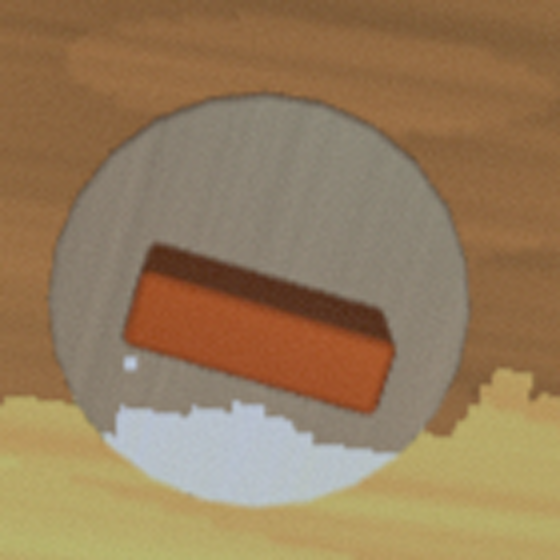

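The collar patch (w1, left) shows four slots, and their directions agree on a collar angle of about 0.245 rad mod 90°. The lid crop shows the disc centred at crop (258,300) = pixel (314.5,225). The bright bar-top corners are (147,272), (395,350), (375,412) and (125,342). Next I'll refine the lid pose and check that the arm can reach the turn.

```bash
cat > e.py <<'E'
from h import *
from plant import robot
w=load("l2"); f=w["frame"]
hs=cv2.cvtColor(f,cv2.COLOR_BGR2HSV)
D=ray(w,314.5,225,.02); print("disc",D,"diam",np.linalg.norm(ray(w,314.5-52,225,.02)-ray(w,314.5+52,225,.02)))
c=blobs(f,(0,140,110),(14,255,255),(265,180,370,270))[0]; r=cv2.minAreaRect(c); print(r)
b=cv2.boxPoints(r); P=np.array([ray(w,u,v,.05) for u,v in b]); B=P.mean(0); e=P[1]-P[0],P[2]-P[1]; print("bar",B,[np.linalg.norm(x).round(4) for x in e])
l=max(e,key=np.linalg.norm); th=np.arctan2(l[1],l[0])%np.pi; print("lid angle",th)
for n,s in(("w1",.1),("c1",.1),("c2",.1)):
    x=load(n); C0=np.array([.598,-.004]); g=[(C0[0]+a*.05,C0[1]+bb*.05,.09) for a,bb in((1,1),(1,-1),(-1,-1),(-1,1))]
    H=cv2.getPerspectiveTransform(np.float32([proj(x,p) for p in g]),np.float32([[0,0],[400,0],[400,400],[0,400]]))
    im=cv2.createCLAHE(4,(2,2)).apply(cv2.cvtColor(cv2.warpPerspective(x["frame"],H,(400,400)),cv2.COLOR_BGR2GRAY))
    h=cv2.HoughCircles(cv2.GaussianBlur(im,(7,7),1.5),cv2.HOUGH_GRADIENT,1.5,10,param1=80,param2=25,minRadius=162,maxRadius=174)
    print(n,[(C0+[(200-q[1])/4000,(200-q[0])/4000]).round(4).tolist()+[q[2]/4] for q in h[0][:2]])
for k in range(-3,4):
    a=th+k*np.pi; 
    for kk in range(-3,4):
        t=.245+kk*np.pi/2
        if abs(t-a)<.9:
            q1=robot.inverse_kinematics([*B[:2],.035],down(a)); q2=robot.inverse_kinematics([.598,-.004,.12],down(t))
            print(k,round(a,3),round(t,3),None if q1 is None else q1.round(2),None if q2 is None else q2.round(2))
E
python3 e.py
```

```text
disc [0.56259166 0.2359693  0.02      ] diam 0.07840647558094982
((314.33258056640625, 235.14370727539062), (66.19402313232422, 19.049579620361328), 16.46001434326172)
bar [0.56340477 0.23609175 0.05      ] [np.float64(0.0133), np.float64(0.0451)]
lid angle 1.423387202549204
w1 [[0.5979, -0.0033, np.float32(42.0375)], [0.5953, -0.0044, np.float32(42.8625)]]
c1 [[0.5972, -0.0037, np.float32(41.625)], [0.6032, -0.0071, np.float32(41.2125)]]
c2 [[0.5964, -0.0041, np.float32(41.625)], [0.5923, -0.0071, np.float32(40.8)]]
-2 -4.86 -4.467 [-0.14  0.84 -0.5   1.71  0.56  0.74 -1.07] [ 0.39  0.76 -0.71  1.69  0.59  0.92 -0.32]
-1 -1.718 -1.326 [ 0.17  1.12 -1.19  1.7   1.14  1.17  1.64] [ 0.62  1.05 -1.34  1.68  1.06  1.31  2.46]
0 1.423 1.816 [-0.14  0.84 -0.5   1.71  0.56  0.74 -1.07] [ 0.39  0.76 -0.71  1.69  0.59  0.92 -0.32]
1 4.565 4.957 [ 0.17  1.12 -1.19  1.7   1.14  1.17  1.64] [ 0.62  1.05 -1.34  1.68  1.06  1.31  2.46]
```

Lid sizes check out (45×13 mm bar, 78 mm disc), and the canister centre is (0.597,-0.004) from three views. I'll grasp the lid and try to seat it.

```bash
cat > g.py <<'E'
from h import *
from plant import robot
L=np.array([.563,.236]); C=np.array([.597,-.0038]); a,t=1.423,1.816
robot.move_gripper(.5)
robot.move_to([*L,.10],down(a)); print(robot.read_tcp_rot())
print(robot.move_linear([*L,.035],.08,guard=5), robot.read_ee_pos())
robot.move_gripper(0.,25); print(robot.read_opening()*.093,robot.read_ee_pos())
robot.move_linear([*L,.17],.12); print(robot.read_contact_force())
robot.move_to([*C,.17],down(t)); print(robot.read_tcp_rot(),robot.read_ee_pos())
print(robot.move_linear([*C,.111],.03,guard=4), robot.read_ee_pos(), robot.read_contact_force(),robot.read_wrist_torque(),robot.read_time())
E
python3 g.py
```

```text
[-1.39267844e-04  7.57128012e-01  6.53266521e-01  7.98936200e-05]
False [0.56334455 0.23633962 0.03542431]
0.013383873129077921 [0.5632045  0.23599218 0.03516025]
[-1.13954562  0.83724676 -2.55941965]
[-6.92043535e-04  6.14591627e-01  7.88844625e-01  9.00954304e-04] [ 0.59682328 -0.00154056  0.17005187]
False [ 0.59708566 -0.00374627  0.11116762] [-1.5824622  -0.57273737 -0.51723537] [-0.04415249 -0.02313314 -0.02303107] 23.0833
```

```bash
cat > i.py <<'E'
from h import *
from plant import robot
C=np.array([.597,-.0038])
robot.move_gripper(.3); robot.wait(.3)   # drop freely
robot.move_gripper(0.,8); print(robot.read_opening()*.093)
for dt in (.1,-.1):
    p=robot.read_ee_pos(); robot.move_linear([*C,.111],.02,ori=down(1.816+dt)); robot.wait(.1); print(dt,robot.read_wrist_torque()[2],robot.read_contact_force()); 
robot.move_linear([*C,.111],.02,ori=down(1.816))
print("press",robot.move_linear([*C,.107],.02,guard=8), robot.read_ee_pos(), robot.read_contact_force())
robot.move_linear([*C,.111],.02)
robot.move_gripper(.5); robot.wait(.2)
robot.move_linear([*C,.24],.15); robot.wait(.1)
w=wcap("s1"); print(robot.read_time(),proj(w,[*C,.096]))
from plant import imaging
s=imaging.capture("side"); cv2.imwrite("pics/s2.png",np.hstack([cv2.resize(w["frame"],(400,300)),cv2.resize(s["frame"][140:290,270:470],(400,300),interpolation=cv2.INTER_CUBIC)]))
E
python3 i.py
```

```text
0.013820995471438509
0.1 0.013633293464080352 [ 0.44215026  0.92973422 -0.15547783]
-0.1 0.1003650841529 [ 1.81584721 -0.53412315  0.03651143]
press True [ 0.59709903 -0.00370071  0.10999532] [-0.07307596  0.31748715  2.73689438]
27.85 [316.05553532 228.75727503]
```

View pics/s2.png

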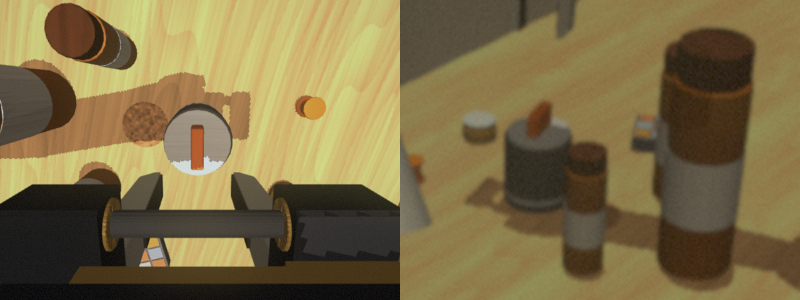

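The picture shows the lid flush on the canister, its bar above it at about (197,147). The grip height (TCP 0.111) matches fully home; riding on its lugs it would read about 0.119. Next I'll measure the mat and where the parked jar stands.

```bash
python3 - <<'E'
from h import *
for n,roi in(("c2",(270,70,360,168)),("s1",(185,150,275,240))):
    w=load(n); h=cv2.cvtColor(w["frame"],cv2.COLOR_BGR2HSV); g=cv2.cvtColor(w["frame"],cv2.COLOR_BGR2GRAY)
    C0=np.array([.517,-.016]); k=[(C0[0]+a*.05,C0[1]+b*.05,.003) for a,b in((1,1),(1,-1),(-1,-1),(-1,1))]
    H=cv2.getPerspectiveTransform(np.float32([proj(w,p) for p in k]),np.float32([[0,0],[400,0],[400,400],[0,400]]))
    im=cv2.warpPerspective(w["frame"],H,(400,400)); s=cv2.GaussianBlur(im[:,:,2],(9,9),2)
    c=cv2.HoughCircles(s,cv2.HOUGH_GRADIENT,1.5,20,param1=60,param2=18,minRadius=134,maxRadius=146)
    if c is not None: print(n,[(C0+[(200-q[1])/4000,(200-q[0])/4000]).round(4).tolist()+[q[2]/4] for q in c[0][:3]])
    np.save(n+"p.npy",im)
d=np.array([.597,-.0038])
for p in(.1,.146,.19): print(p,d-.081*np.array([np.cos(p),np.sin(p)]))
cv2.imwrite("pics/mat.png",np.hstack([np.load("c2p.npy"),np.load("s1p.npy")]))
E
```

```text
c2 [[0.5177, -0.0157, np.float32(34.5875)]]
s1 [[0.5173, -0.0153, np.float32(34.625)]]
0.1 [ 0.51640466 -0.01188651]
0.146 [ 0.51686177 -0.01558403]
0.19 [ 0.51745766 -0.01909757]
```

View pics/mat.png

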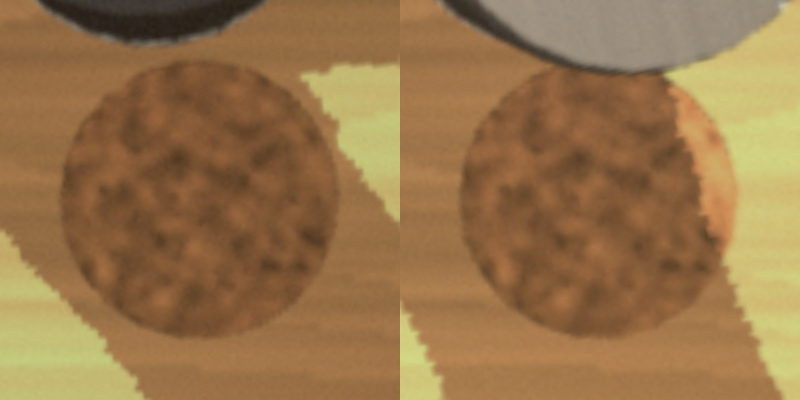

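Both patches show the mat's circle centred at (0.5172,-0.0155), which matches the original grasp position. I'll return the jar there.

```bash
cat > k.py <<'E'
from h import *
from plant import robot,imaging
q=down(.146); J=np.array([.5172,-.0155]); P=np.array([.47,-.13])
C=robot.read_ee_pos(); robot.move_linear([C[0],C[1],.30],.15)
robot.move_gripper(1.0); robot.move_to([*P,.30],q); print(robot.read_tcp_rot())
print(robot.move_linear([*P,.139],.12,guard=8))
robot.move_gripper(0.0,35); print(robot.read_opening()*.093,robot.read_ee_pos())
robot.move_linear([*P,.212],.1); robot.move_linear([*J,.212],.12)
print(robot.move_linear([*J,.137],.04,guard=2.5), robot.read_ee_pos(), robot.read_contact_force())
robot.move_gripper(0.85); robot.wait(.2); robot.move_linear([*J,.30],.15)
robot.move_linear([.5372,-.0155,.34],.15); robot.wait(.1)
w=wcap("f1"); s=imaging.capture("side")["frame"]; t=imaging.capture("top")["frame"]; print(robot.read_time())
cv2.imwrite("pics/fin.png",np.hstack([cv2.resize(w["frame"],(400,300)),cv2.resize(t[120:360,230:550],(400,300))]))
E
python3 k.py
```

```text
[-2.03170487e-04  9.97247305e-01  7.41459739e-02  3.82364305e-04]
False
0.06152904532240253 [ 0.47006426 -0.13013951  0.13910355]
True [ 0.517171   -0.01582363  0.14199455] [-0.32367514 -0.27670737  4.3148959 ]
38.8333
```

View pics/fin.png

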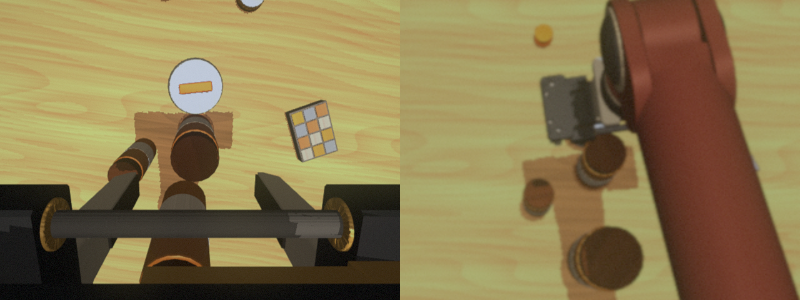

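The jar stands upright on its mat at wrist tile (194,156), the same place as at the start, and its set-down height includes the mat's 3 mm. The lid is flush on the canister at (195,86), and the bystanders in view are unmoved.

```bash
python3 -c "
from plant import robot
print(robot.sign_off(), robot.read_time())"
```

```text
the job is handed in; nothing more can be done
the job is handed in; nothing more can be done
```

The job is handed in at about 39 s of the 72 s allowed: the lid sits fully home on the canister, with its lugs dropping in without a search turn because it was set to the collar angle first, and the middle jar is upright on its mat again.

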